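# Find the soft corner of the die stand and shim it

### The job

One corner of the blue die stand is soft and dips when it is leaned on. With a fingertip press down on the stand's corners to find the one that gives, then press down the steel shim tongue that sticks out from under that corner (on its robot side) until it lies flat on the bed plate, leaving the other three tongues standing up, and last press that corner once more to make sure that it no longer gives. Only press: do not lift or shift the stand, and leave the other things on the bench alone.

Things in the scene. Friction and masses are not known exactly. Their poses are not given: they have to be found in the camera images.
- bed: Dark steel bed plate fixed to the bench, 360 x 300 mm, 10 mm thick (top at height 10 mm). Origin: on the bench, below the middle of the stand as it was set out; the plate reaches from -205 to +155 mm along its own x and 150 mm either way along y. It is turned by up to 0.2 rad.
- stand: Blue cast die stand, 2 kg, loose on four feet on rubber pads. H-shaped, 200 (x) x 244 (y) mm; the waist, 96 mm wide, has a round anvil 26 mm high in its middle; the corners are four lugs 60 mm long (x). Origin: centre, level with the feet's undersides, 22 mm above the bench; underside of the casting 8 mm, top 20 mm above it. Feet 22 mm across at x = +-70, y = +-95 mm.
- corner_1 (a point): Top of the stand's lug right above the foot at its own x = -70, y = +95 mm, 42 mm above the bench: press here. Three of the four pads are firm (give under 1 mm). One, not to be told by looking, is soft: its corner starts to dip at about 3 N, gives 4 mm at about 6 N, is then solid, and springs back.
- corner_2 (a point): Top of the stand's lug right above the foot at its own x = -70, y = -95 mm, 42 mm above the bench: press here. Three of the four pads are firm (give under 1 mm). One, not to be told by looking, is soft: its corner starts to dip at about 3 N, gives 4 mm at about 6 N, is then solid, and springs back.
- corner_3 (a point): Top of the stand's lug right above the foot at its own x = +70, y = +95 mm, 42 mm above the bench: press here. Three of the four pads are firm (give under 1 mm). One, not to be told by looking, is soft: its corner starts to dip at about 3 N, gives 4 mm at about 6 N, is then solid, and springs back.
- corner_4 (a point): Top of the stand's lug right above the foot at its own x = +70, y = -95 mm, 42 mm above the bench: press here. Three of the four pads are firm (give under 1 mm). One, not to be told by looking, is soft: its corner starts to dip at about 3 N, gives 4 mm at about 6 N, is then solid, and springs back.
- shim_1_foot (a point): Fixed point in the middle of the top of the rubber pad that shim_1 belongs to, 22 mm above the bench, under one of the stand's feet: tells which corner shim_1 serves (which corner that is changes from run to run).
- shim_2_foot (a point): Fixed point in the middle of the top of the rubber pad that shim_2 belongs to, 22 mm above the bench, under one of the stand's feet: tells which corner shim_2 serves (which corner that is changes from run to run).
- shim_3_foot (a point): Fixed point in the middle of the top of the rubber pad that shim_3 belongs to, 22 mm above the bench, under one of the stand's feet: tells which corner shim_3 serves (which corner that is changes from run to run).
- shim_4_foot (a point): Fixed point in the middle of the top of the rubber pad that shim_4 belongs to, 22 mm above the bench, under one of the stand's feet: tells which corner shim_4 serves (which corner that is changes from run to run).
- shim_1_press (a point): Place to press on shim_1: middle of the tongue's upper face, 40 mm from the pin and 13 mm short of its end; 14 mm above the bench when the tongue lies flat, some 30 mm when up. It moves with the tongue.
- shim_2_press (a point): Place to press on shim_2: middle of the tongue's upper face, 40 mm from the pin and 13 mm short of its end; 14 mm above the bench when the tongue lies flat, some 30 mm when up. It moves with the tongue.
- shim_3_press (a point): Place to press on shim_3: middle of the tongue's upper face, 40 mm from the pin and 13 mm short of its end; 14 mm above the bench when the tongue lies flat, some 30 mm when up. It moves with the tongue.
- shim_4_press (a point): Place to press on shim_4: middle of the tongue's upper face, 40 mm from the pin and 13 mm short of its end; 14 mm above the bench when the tongue lies flat, some 30 mm when up. It moves with the tongue.
- shim_1 (a joint): Plain steel lever shim, four alike: tongue 26 mm wide, 4 mm thick, on a level pin 33 mm to the bed's -x of its foot's centre, 7 mm above the bed; it points to -x and ends 53 mm from the pin. Value: its angle up from the bed, rad; 0 = flat (stop), about 0.5 at the start. Stiff (7 N at the press point), stays where left. Flattened, its nose packs a soft corner firm but pries a firm one up.
- shim_2 (a joint): Plain steel lever shim, four alike: tongue 26 mm wide, 4 mm thick, on a level pin 33 mm to the bed's -x of its foot's centre, 7 mm above the bed; it points to -x and ends 53 mm from the pin. Value: its angle up from the bed, rad; 0 = flat (stop), about 0.5 at the start. Stiff (7 N at the press point), stays where left. Flattened, its nose packs a soft corner firm but pries a firm one up.
- shim_3 (a joint): Plain steel lever shim, four alike: tongue 26 mm wide, 4 mm thick, on a level pin 33 mm to the bed's -x of its foot's centre, 7 mm above the bed; it points to -x and ends 53 mm from the pin. Value: its angle up from the bed, rad; 0 = flat (stop), about 0.5 at the start. Stiff (7 N at the press point), stays where left. Flattened, its nose packs a soft corner firm but pries a firm one up.
- shim_4 (a joint): Plain steel lever shim, four alike: tongue 26 mm wide, 4 mm thick, on a level pin 33 mm to the bed's -x of its foot's centre, 7 mm above the bed; it points to -x and ends 53 mm from the pin. Value: its angle up from the bed, rad; 0 = flat (stop), about 0.5 at the start. Stiff (7 N at the press point), stays where left. Flattened, its nose packs a soft corner firm but pries a firm one up.
- punch: Loose steel punch standing upright, 32 mm across, 75 mm high; origin at its foot. Not part of the job.
- tin: Loose metal tin, 72 mm across, 55 mm high; origin at its foot. Not part of the job.
- wrench: Loose steel wrench lying flat, 170 mm long. Not part of the job.

How it is judged:
By the outcome, as a careful person would: the job done as asked, in the order asked, and still so for the second after the job is handed in, with the robot touching nothing.
It also fails if it takes over 58 s, if anything falls off the work surface, if the arm or the gripper's body presses on something with over 40 N, if the wrist force passes 120 N, or if a joint passes its speed limit or range.

### The arm

A 6-joint arm with a two-finger parallel gripper is mounted at the origin on the work surface. World frame = base frame: x ahead of the robot, y to its left, z up, the work surface at z = 0. Lengths are in m, angles in degrees, forces in N, time in s.
With the tool pointing down it reaches from about 0.4 to 0.825 m from the base axis. Payload 7 kg.
Tool frame: the origin (TCP) lies at the very end of the fingers, on their centre line; the grasp point (between the pads) lies behind it (r.grasp_offset is the z of the grasp point in the tool frame, in m); z points along the fingers, y is the direction in which the jaws open and shut (so a half turn about z gives the same grasp; the last joint's range is limited). The gripper opens to 88 mm and grips with 3 to 60 N. Pads are 19 mm wide; open, the fingers measure 130 mm over their backs; the gripper's body (78 mm by 193 mm) begins 47 mm behind the grasp point.
Start: joints at [-55.972, 20.546, 0.682, 0, -70.136, -16.507], TCP at [0.203, -0.644, 0.227] pointing down, gripper open.
Joint ranges: [-176.03, 176.03], [-82.01, 121.73], [-58.28, 71.71], [-173.87, 95.51], [-174.79, -0.11], [-173.66, 173.66]. Speed limits (degrees/s): [136.94, 136.94, 172.46, 180, 180, 180].

### API

Orientations are given as [roll, pitch, yaw] about the fixed x, y, z axes, in that order (R = Rz(yaw) Ry(pitch) Rx(roll)).
In Python, from plant import r gives the robot as it stands. The module is installed in compiled form; this text tells all that it offers.
- The arm moves only by the tool servo_tool, never from a script. Its argument "targets" is a list of rows, each an object of numbers: "dx", "dy", "dz": the shift along the world's x, y, z in cm; "spin": the turn about the world's z in rad; "grip": the opening in per cent of the stroke, from 0 (shut) to 100 (fully open). A call has exactly 10 rows; each row is the pose to reach, as a shift and turn from the pose commanded when the call began; what a row does not reach only later rows make up. A row lasts 1/12 s, in which the tool goes at most 41.7 mm and 7.16 degrees, less where a joint would pass 70% of its speed; a pose out of reach is approached as far as the arm can. A call with a gripper value outside its range is refused whole. The fingers move at their own pace and stop on an object; "squeeze" is the grip in N (left out, the last holds). Time passes only in rows, so rows that repeat a pose let the fingers close, or fill a call up. It gives the time, the measured TCP pose, the force and the opening at its end, in the units of the state.
- r.get_state(): the state, without advancing time (a new reading comes with each control period).
- r.capture(name): name is "scene" or "side" or "wrist"; returns the picture (420x560x3 uint8, blue, green, red); there is no depth.
- r.get_calibration(name): a dict with "K" (3x3 intrinsics, pixels), "k1" (the pictures are not rectified: a ray, as slopes to the right and down, at radius r is drawn at 1 + k1 r^2 times it, then the intrinsics apply), "extrinsics" (4x4, takes a point from camera to world coordinates). Camera axes: x right, y down, z forward; pixel columns grow to the right and rows downward; lengths in m; the calibration is good to about 2 mm. A picture is of the moment at which its call begins: read the wrist's pose just before it. get_calibration takes no time and is no camera call; for the wrist camera it gives the pose at the moment of the call.
- r.close_job(): hands the job in, once; it reports no verdict.
Trained networks look in the newest picture that a camera, given by its name, has taken for a name from the list of things; names that differ only in an ending like _2 or _b are one class to them, and where a whole thing is asked for, a point or a joint stands for the part that bears it (a point fixed in the world has none). Each returns a list of dicts, best first, with "p" (0 to 1); they miss things now and then, are a little off and sometimes report something else, mostly with a low value. They report only what shows in the picture. A call takes as long as a camera call.
- r.cut_out(name, camera): "mask" (420x560 bool, what is visible of it) and "extent" ([left, top, right, bottom] in pixels, round what is visible of it).
The state is a dict: "time_s": time; "joints": joint angles; "qd": joint speeds; "joint_torque": joint torques, N m; "tcp_pos": TCP position; "eef_rot": TCP orientation; "contact_force": force on the tool from outside, world axes, zero at the start; "moment": the same for the moment, N m; "gripper_width": finger opening in m.
Only numpy, scipy, OpenCV 4.12 (cv2) and the standard library are available. Lean on these libraries where they do the work, as an engineer would, in place of code of your own. Each camera call takes 0.05 s, during which the arm holds its last target. There are 200 camera calls.

## Working session

There is one attempt and no reset: what is moved stays moved. The work goes in short steps, Python scripts to look and compute and a tool call to move; the robot and the scene stay as the last step left them, time stands still between calls to the robot, and variables do not carry over. Pictures are saved under pics/ and viewed, about 8 in all and at most 12, crops included, and the job is handed in when it is done.

Besides the shell and the picture viewer there is one more tool, called by a JSON object that holds its "method" and its "body", one argument or row to a line. servo_tool: Moves the arm, as the interface text tells. Its arguments: {"type":"object","properties":{"targets":{"type":"array"},"squeeze":{"type":"number"}},"required":["targets"]}

```bash
mkdir -p pics
cat > h.py <<'E'
import numpy as np, cv2
from plant import r
def project(P,c):
    T=np.linalg.inv(c["extrinsics"]);p=np.atleast_2d(P)@T[:3,:3].T+T[:3,3]
    s=p[:,:2]/p[:,2:];s=s*(1+c["k1"]*(s**2).sum(1,keepdims=True))
    K=np.array(c["K"]);return s@K[:2,:2].T+K[:2,2]
def ray(uv,z,c):
    K=np.array(c["K"]);uv=np.atleast_2d(np.array(uv,float))
    d=cv2.undistortPoints(uv[:,None],K,np.array([c["k1"],0,0,0.]))[:,0]
    E=np.array(c["extrinsics"]);D=np.c_[d,np.ones(len(d))]@E[:3,:3].T
    return E[:3,3]+D*((z-E[2,3])/D[:,2:])
E
python3 - <<'E'
from h import *
s=r.get_state();print(s)
ims=[]
for n in("scene","side"):
    im=r.capture(n);cv2.imwrite(f"pics/{n}0.png",im)
    c=r.get_calibration(n);print(n,np.round(c["extrinsics"],3).tolist(),c["k1"],c["K"][0][0])
    for t in("stand","shim_1","bed"):
        o=r.cut_out(t,n)
        for d in o[:6]:
            m=d["mask"];ys,xs=np.nonzero(m);print(n,t,round(d["p"],2),np.round(d["extent"]),xs.mean().round(1),ys.mean().round(1),len(xs))
E
```

```text
{'time_s': 0.0, 'joints': array([-5.59724687e+01,  2.05898174e+01,  6.32349327e-01, -1.84294183e-02,
       -7.01367667e+01, -1.65056965e+01]), 'qd': array([ 0.03021476, -0.0120757 , -0.06820298,  0.06535603,  0.02179889,
       -0.03891682]), 'joint_torque': array([-4.32962734e-04, -5.82717025e+01,  2.93055689e+01,  6.99732721e+00,
        6.94759452e-03, -1.13790884e-04]), 'tcp_pos': array([ 0.20301568, -0.6432172 ,  0.22563546]), 'eef_rot': array([ 1.79904726e+02, -1.01645462e-02, -1.62484433e+02]), 'contact_force': array([ 0.24186441,  0.14602981, -0.36555014]), 'moment': array([ 0.03718868, -0.01967781, -0.02190383]), 'gripper_width': 0.08762223925087632}
scene [[-0.665, 0.553, -0.502, 1.253], [0.747, 0.486, -0.454, 0.631], [-0.007, -0.677, -0.736, 1.09], [0.0, 0.0, 0.0, 1.0]] -0.2063754711350134 532.4264995965106
scene stand 0.85 [197. 180. 316. 270.] 256.7 223.2 4295
scene stand 0.3 [274. 234. 293. 271.] 282.1 247.2 234
scene shim_1 0.73 [198. 179. 316. 271.] 256.9 223.2 4379
scene shim_1 0.66 [221. 201. 237. 215.] 229.4 207.6 148
scene shim_1 0.56 [276. 236. 291. 252.] 283.2 243.5 155
scene shim_1 0.44 [255. 173. 271. 187.] 264.4 179.0 99
side [[0.985, -0.13, 0.113, 0.434], [-0.172, -0.786, 0.594, -0.646], [0.012, -0.604, -0.797, 0.886], [0.0, 0.0, 0.0, 1.0]] -0.07258116082772813 476.2777347467944
side stand 0.71 [256. 158. 364. 259.] 307.3 208.7 6259
side shim_1 0.75 [312. 237. 341. 250.] 324.1 242.9 262
side shim_1 0.66 [296. 172. 316. 182.] 305.5 176.9 185
side shim_1 0.65 [245. 249. 271. 260.] 258.7 252.8 280
side shim_1 0.58 [237. 178. 262. 192.] 246.8 184.9 214
```

View pics/scene0.png

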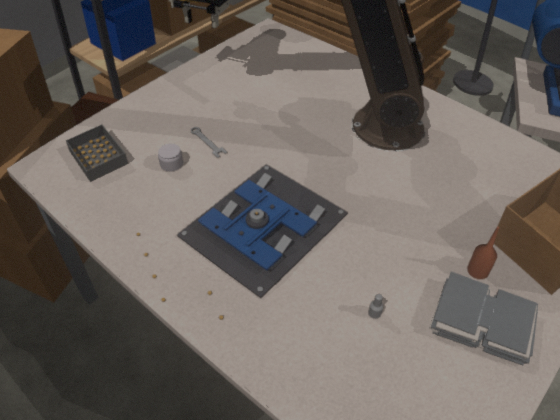

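View pics/side0.png

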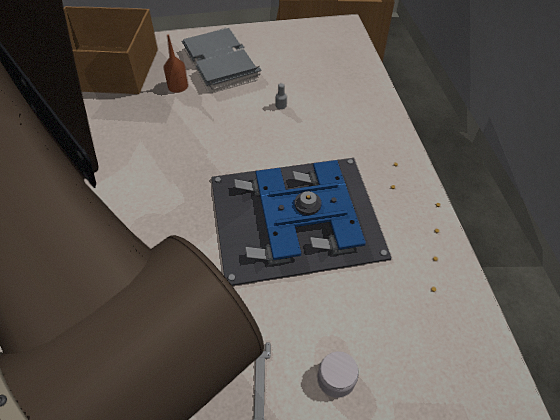

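```bash
cat > fit.py <<'E'
from h import *
from scipy.optimize import minimize
H=np.array([[-100,-122],[-40,-122],[-40,-48],[40,-48],[40,-122],[100,-122],[100,122],[40,122],[40,48],[-40,48],[-40,122],[-100,122]])/1000
def world(p,xy,z):
    c,s=np.cos(p[2]),np.sin(p[2]);xy=np.atleast_2d(xy)
    return np.c_[xy@np.array([[c,s],[-s,c]])+p[:2],np.full(len(xy),z)]
def sil(p,c,S=4):
    m=np.zeros((420*S,560*S),np.uint8)
    for z in(.03,.034,.038,.042):
        cv2.fillPoly(m,[np.round(project(world(p,H,z),c)*S+S/2).astype(int)],1)
    return cv2.resize(m.astype(np.float32),(560,420),interpolation=cv2.INTER_AREA)
CORN={1:(-.07,.095),2:(-.07,-.095),3:(.07,.095),4:(.07,-.095)}
E
python3 - <<'E'
from fit import *
obs=[]
for n in("scene","side"):
    im=r.capture(n);c=r.get_calibration(n)
    hsv=cv2.cvtColor(im,cv2.COLOR_BGR2HSV)
    o=r.cut_out("stand",n)[0]["mask"]
    k=cv2.dilate(o.astype(np.uint8),np.ones((9,9)))
    b=((hsv[...,0]>95)&(hsv[...,0]<125)&(hsv[...,1]>120)&(k>0)).astype(np.float32)
    print(n,o.sum(),b.sum());obs.append((c,b,o,n,im))
def cost(p,which):
    t=0
    for i in which:
        c,b,o,n,im=obs[i];s=sil(p,c)
        anv=project(world(p,[[0,0]],.055),c)[0]
        w=np.ones_like(s);cv2.circle(w,tuple(int(v) for v in anv),14 if n=="scene" else 18,0,-1)
        t+=(w*abs(s-b)).sum()/b.sum()
    return t
c=obs[1][0];P=ray([307,209],.036,c)[0]
for which in([0],[1],[0,1]):
    best=min((minimize(cost,[P[0],P[1],y],args=(which,),method="Nelder-Mead",options=dict(initial_simplex=[[P[0],P[1],y],[P[0]+.01,P[1],y],[P[0],P[1]+.01,y],[P[0],P[1],y+.1]],xatol=1e-4,fatol=1e-4)) for y in(-.1,.1)),key=lambda q:q.fun)
    print(which,best.x.round(4),best.fun)
p=best.x
np.save("pose.npy",p)
for i,xy in CORN.items():
    W=world(p,[xy,(xy[0]-.033-.04*np.cos(.5),xy[1])],.042);print(i,W.round(4).tolist())
outs=[]
for c,b,o,n,im in obs:
    im=cv2.resize(im,None,fx=3,fy=3,interpolation=cv2.INTER_CUBIC)
    for z in(.03,.042):cv2.polylines(im,[((project(world(p,H,z),c)+.5)*3).astype(int)],True,(0,255,0))
    for i,xy in CORN.items():
        u=((project(world(p,[xy],.042),c)+.5)*3)[0].astype(int);cv2.circle(im,tuple(u),3,(0,0,255),-1);cv2.putText(im,str(i),tuple(u),0,.8,(0,255,255))
        u=((project(world(p,[(xy[0]-.033-.04*np.cos(.5),xy[1])],.030),c)+.5)*3)[0].astype(int);cv2.circle(im,tuple(u),3,(255,0,255),-1)
    a=((project(world(p,[[0,0]],.03),c)+.5)*3)[0].astype(int);outs.append(im[a[1]-250:a[1]+250,a[0]-200-30:a[0]+170])
cv2.imwrite("pics/fit.png",np.hstack(outs))
E
```

```text
scene 4243 3493.0
side 6186 5530.0
[0] [ 0.6026 -0.0248 -0.0102] 0.17690739035606384
[1] [ 0.6053 -0.0178  0.0179] 0.05671337991952896
[0, 1] [ 0.6053 -0.0199  0.0172] 0.253947913646698
1 [[0.5336, 0.0738, 0.042], [0.4655, 0.0727, 0.042]]
2 [[0.5369, -0.1161, 0.042], [0.4688, -0.1173, 0.042]]
3 [[0.6736, 0.0762, 0.042], [0.6055, 0.0751, 0.042]]
4 [[0.6769, -0.1137, 0.042], [0.6088, -0.1149, 0.042]]
```

View pics/fit.png

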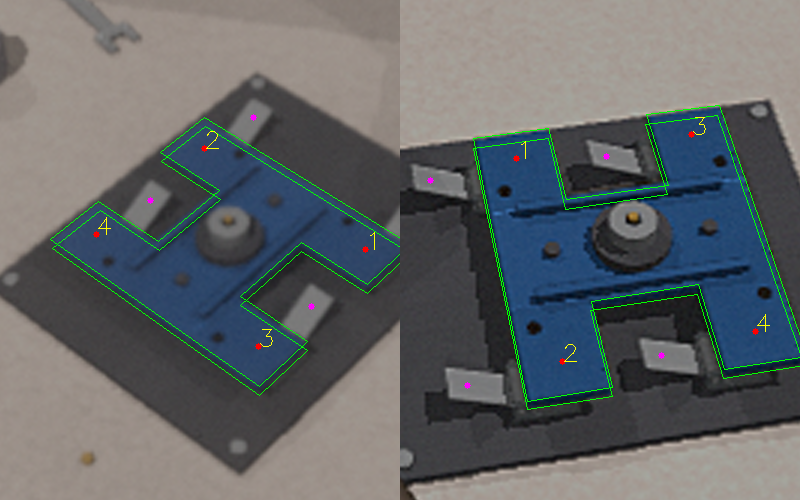

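{"method": "servo_tool", "body": {
  "targets": [
    {"dx":2.6,"dy":3.1,"dz":0,"spin":-0.05,"grip":0},
    {"dx":5.1,"dy":6.2,"dz":0,"spin":-0.1,"grip":0},
    {"dx":7.7,"dy":9.3,"dz":0,"spin":-0.15,"grip":0},
    {"dx":10.2,"dy":12.4,"dz":-1,"spin":-0.2,"grip":0},
    {"dx":12.8,"dy":15.5,"dz":-2,"spin":-0.25,"grip":0},
    {"dx":15.3,"dy":18.6,"dz":-3,"spin":-0.29,"grip":0},
    {"dx":17.9,"dy":21.7,"dz":-4,"spin":-0.29,"grip":0},
    {"dx":20.4,"dy":24.8,"dz":-5,"spin":-0.29,"grip":0},
    {"dx":23,"dy":27.9,"dz":-6,"spin":-0.29,"grip":0},
    {"dx":25.5,"dy":31,"dz":-7,"spin":-0.29,"grip":0}
  ],
  "squeeze": 20
}}

```text
time_s: 1.43
tcp_pos: [0.4593, -0.332, 0.1566]
eef_rot: [-180.0, 0.1, -179.1]
contact_force: [-0.2, 0.0, 0.3]
gripper_width: 0.0263
```

{"method": "servo_tool", "body": {
  "targets": [
    {"dx":1.3,"dy":3.6,"dz":-0.6,"grip":0},
    {"dx":2.6,"dy":7.2,"dz":-1.2,"grip":0},
    {"dx":3.9,"dy":10.8,"dz":-1.8,"grip":0},
    {"dx":5.2,"dy":14.4,"dz":-2.4,"grip":0},
    {"dx":6.5,"dy":18,"dz":-3,"grip":0},
    {"dx":7.8,"dy":21.6,"dz":-4,"grip":0},
    {"dx":7.8,"dy":21.6,"dz":-6,"grip":0},
    {"dx":7.8,"dy":21.6,"dz":-8,"grip":0},
    {"dx":7.8,"dy":21.6,"dz":-9.7,"grip":0},
    {"dx":7.8,"dy":21.6,"dz":-9.7,"grip":0}
  ]
}}

```text
validation failed for argument at $.ta...
```

Run:
```python
from h import *
s=r.get_state();print(s["tcp_pos"],s["contact_force"],s["gripper_width"],r.grasp_offset)
ims=[]
for n,y0,x0 in(("scene",140,150),("side",120,200)):
    im=r.capture(n);ims.append(cv2.resize(im[y0:y0+170,x0:x0+200],None,fx=2,fy=2))
cv2.imwrite("pics/a.png",np.hstack(ims))
```

```text
[ 0.45934921 -0.33201382  0.15657031] [-0.21097048  0.00336719  0.25502333] 0.02628142527005882 -0.0188
```

View pics/a.png

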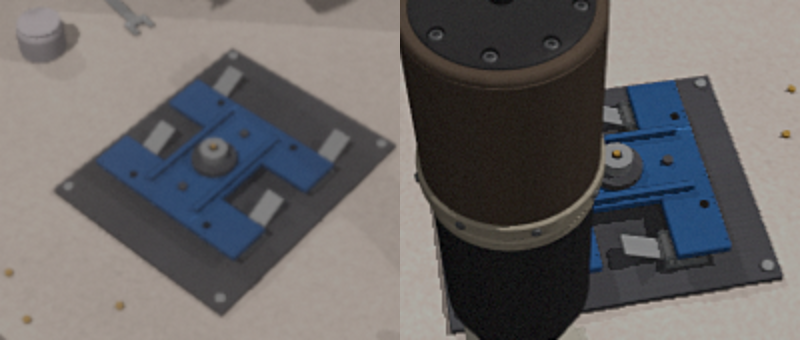

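The move was refused (most likely because the rows had no "spin"), so the arm hasn't moved. The scene still shows the stand and all four raised tongues undisturbed. I'll resend with every field filled in.

{"method": "servo_tool", "body": {
  "targets": [
    {"dx":1.3,"dy":3.6,"dz":-0.6,"spin":0,"grip":0},
    {"dx":2.6,"dy":7.2,"dz":-1.2,"spin":0,"grip":0},
    {"dx":3.9,"dy":10.8,"dz":-1.8,"spin":0,"grip":0},
    {"dx":5.2,"dy":14.4,"dz":-2.4,"spin":0,"grip":0},
    {"dx":6.5,"dy":18,"dz":-3,"spin":0,"grip":0},
    {"dx":7.8,"dy":21.6,"dz":-4,"spin":0,"grip":0},
    {"dx":7.8,"dy":21.6,"dz":-6,"spin":0,"grip":0},
    {"dx":7.8,"dy":21.6,"dz":-8,"spin":0,"grip":0},
    {"dx":7.8,"dy":21.6,"dz":-9.7,"spin":0,"grip":0},
    {"dx":7.8,"dy":21.6,"dz":-9.7,"spin":0,"grip":0}
  ]
}}

```text
time_s: 2.37
tcp_pos: [0.5341, -0.1176, 0.0566]
eef_rot: [180.0, -0.3, -179.1]
contact_force: [-1.0, -0.4, 0.0]
gripper_width: 0.0004
```

{"method": "servo_tool", "body": {
  "targets": [
    {"dx":0.2,"dy":0.1,"dz":-0.3,"spin":0,"grip":0},
    {"dx":0.2,"dy":0.1,"dz":-0.6,"spin":0,"grip":0},
    {"dx":0.2,"dy":0.1,"dz":-0.9,"spin":0,"grip":0},
    {"dx":0.2,"dy":0.1,"dz":-1.2,"spin":0,"grip":0},
    {"dx":0.2,"dy":0.1,"dz":-1.3,"spin":0,"grip":0},
    {"dx":0.2,"dy":0.1,"dz":-1.4,"spin":0,"grip":0},
    {"dx":0.2,"dy":0.1,"dz":-1.5,"spin":0,"grip":0},
    {"dx":0.2,"dy":0.1,"dz":-1.6,"spin":0,"grip":0},
    {"dx":0.2,"dy":0.1,"dz":-1.6,"spin":0,"grip":0},
    {"dx":0.2,"dy":0.1,"dz":-1.6,"spin":0,"grip":0}
  ]
}}

```text
time_s: 3.2
tcp_pos: [0.5382, -0.1167, 0.0436]
eef_rot: [-180.0, 0.0, -179.1]
contact_force: [0.9, 0.5, -0.4]
gripper_width: 0.0005
```

{"method": "servo_tool", "body": {
  "targets": [
    {"dx":0,"dy":0,"dz":-0.05,"spin":0,"grip":0},
    {"dx":0,"dy":0,"dz":-0.1,"spin":0,"grip":0},
    {"dx":0,"dy":0,"dz":-0.15,"spin":0,"grip":0},
    {"dx":0,"dy":0,"dz":-0.2,"spin":0,"grip":0},
    {"dx":0,"dy":0,"dz":-0.25,"spin":0,"grip":0},
    {"dx":0,"dy":0,"dz":-0.3,"spin":0,"grip":0},
    {"dx":0,"dy":0,"dz":-0.3,"spin":0,"grip":0},
    {"dx":0,"dy":0,"dz":-0.3,"spin":0,"grip":0},
    {"dx":0,"dy":0,"dz":-0.3,"spin":0,"grip":0},
    {"dx":0,"dy":0,"dz":-0.3,"spin":0,"grip":0}
  ]
}}

```text
time_s: 4.03
tcp_pos: [0.5383, -0.1167, 0.0422]
eef_rot: [-180.0, 0.0, -179.1]
contact_force: [-5.7, 2.7, 17.1]
gripper_width: 0.0009
```

{"method": "servo_tool", "body": {
  "targets": [
    {"dx":0,"dy":0,"dz":0.7,"spin":0,"grip":0},
    {"dx":0,"dy":0,"dz":1.5,"spin":0,"grip":0},
    {"dx":3.5,"dy":0.1,"dz":1.5,"spin":0,"grip":0},
    {"dx":7,"dy":0.2,"dz":1.5,"spin":0,"grip":0},
    {"dx":10.5,"dy":0.3,"dz":1.5,"spin":0,"grip":0},
    {"dx":13.9,"dy":0.3,"dz":1.5,"spin":0,"grip":0},
    {"dx":13.9,"dy":0.3,"dz":1.3,"spin":0,"grip":0},
    {"dx":13.9,"dy":0.3,"dz":0.8,"spin":0,"grip":0},
    {"dx":13.9,"dy":0.3,"dz":0.5,"spin":0,"grip":0},
    {"dx":13.9,"dy":0.3,"dz":0.3,"spin":0,"grip":0}
  ]
}}

```text
time_s: 4.87
tcp_pos: [0.6759, -0.1137, 0.0428]
eef_rot: [180.0, -0.1, -179.1]
contact_force: [-0.5, 0.5, -1.2]
gripper_width: 0.0003
```

{"method": "servo_tool", "body": {
  "targets": [
    {"dx":0,"dy":0,"dz":0,"spin":0,"grip":0},
    {"dx":0,"dy":0,"dz":-0.1,"spin":0,"grip":0},
    {"dx":0,"dy":0,"dz":-0.15,"spin":0,"grip":0},
    {"dx":0,"dy":0,"dz":-0.2,"spin":0,"grip":0},
    {"dx":0,"dy":0,"dz":-0.25,"spin":0,"grip":0},
    {"dx":0,"dy":0,"dz":-0.3,"spin":0,"grip":0},
    {"dx":0,"dy":0,"dz":-0.3,"spin":0,"grip":0},
    {"dx":0,"dy":0,"dz":-0.3,"spin":0,"grip":0},
    {"dx":0,"dy":0,"dz":-0.3,"spin":0,"grip":0},
    {"dx":0,"dy":0,"dz":-0.3,"spin":0,"grip":0}
  ]
}}

```text
time_s: 5.7
tcp_pos: [0.6771, -0.1136, 0.0423]
eef_rot: [-180.0, 0.0, -179.1]
contact_force: [-4.2, 1.7, 10.1]
gripper_width: 0.0003
```

{"method": "servo_tool", "body": {
  "targets": [
    {"dx":0,"dy":0,"dz":1.5,"spin":0,"grip":0},
    {"dx":0,"dy":1,"dz":4,"spin":0,"grip":0},
    {"dx":0,"dy":4.5,"dz":4,"spin":0,"grip":0},
    {"dx":-0.1,"dy":8,"dz":4,"spin":0,"grip":0},
    {"dx":-0.2,"dy":11.5,"dz":4,"spin":0,"grip":0},
    {"dx":-0.3,"dy":15,"dz":4,"spin":0,"grip":0},
    {"dx":-0.3,"dy":18.9,"dz":4,"spin":0,"grip":0},
    {"dx":-0.3,"dy":18.9,"dz":2.5,"spin":0,"grip":0},
    {"dx":-0.3,"dy":18.9,"dz":1,"spin":0,"grip":0},
    {"dx":-0.3,"dy":18.9,"dz":0.5,"spin":0,"grip":0}
  ]
}}

```text
time_s: 6.53
tcp_pos: [0.6729, 0.0762, 0.0438]
eef_rot: [-180.0, -0.1, -179.0]
contact_force: [-1.3, 0.4, -0.7]
gripper_width: 0.0005
```

{"method": "servo_tool", "body": {
  "targets": [
    {"dx":0,"dy":0,"dz":0,"spin":0,"grip":0},
    {"dx":0,"dy":0,"dz":-0.1,"spin":0,"grip":0},
    {"dx":0,"dy":0,"dz":-0.2,"spin":0,"grip":0},
    {"dx":0,"dy":0,"dz":-0.3,"spin":0,"grip":0},
    {"dx":0,"dy":0,"dz":-0.4,"spin":0,"grip":0},
    {"dx":0,"dy":0,"dz":-0.5,"spin":0,"grip":0},
    {"dx":0,"dy":0,"dz":-0.5,"spin":0,"grip":0},
    {"dx":0,"dy":0,"dz":-0.5,"spin":0,"grip":0},
    {"dx":0,"dy":0,"dz":-0.5,"spin":0,"grip":0},
    {"dx":0,"dy":0,"dz":-0.5,"spin":0,"grip":0}
  ]
}}

```text
time_s: 7.37
tcp_pos: [0.6747, 0.075, 0.0423]
eef_rot: [180.0, 0.1, -179.1]
contact_force: [-2.3, -1.1, 8.3]
gripper_width: -0.0
```

{"method": "servo_tool", "body": {
  "targets": [
    {"dx":0,"dy":0,"dz":0.7,"spin":0,"grip":0},
    {"dx":0,"dy":0,"dz":1.8,"spin":0,"grip":0},
    {"dx":-3.5,"dy":0,"dz":1.8,"spin":0,"grip":0},
    {"dx":-7,"dy":0,"dz":1.8,"spin":0,"grip":0},
    {"dx":-10.5,"dy":-0.1,"dz":1.8,"spin":0,"grip":0},
    {"dx":-14,"dy":-0.1,"dz":1.8,"spin":0,"grip":0},
    {"dx":-14,"dy":-0.1,"dz":1.5,"spin":0,"grip":0},
    {"dx":-14,"dy":-0.1,"dz":1,"spin":0,"grip":0},
    {"dx":-14,"dy":-0.1,"dz":0.6,"spin":0,"grip":0},
    {"dx":-14,"dy":-0.1,"dz":0.4,"spin":0,"grip":0}
  ]
}}

```text
time_s: 8.2
tcp_pos: [0.5352, 0.0746, 0.0445]
eef_rot: [180.0, 0.0, -179.1]
contact_force: [-0.7, 0.3, 0.1]
gripper_width: 0.0007
```

{"method": "servo_tool", "body": {
  "targets": [
    {"dx":0,"dy":0,"dz":0,"spin":0,"grip":0},
    {"dx":0,"dy":0,"dz":-0.1,"spin":0,"grip":0},
    {"dx":0,"dy":0,"dz":-0.2,"spin":0,"grip":0},
    {"dx":0,"dy":0,"dz":-0.3,"spin":0,"grip":0},
    {"dx":0,"dy":0,"dz":-0.35,"spin":0,"grip":0},
    {"dx":0,"dy":0,"dz":-0.4,"spin":0,"grip":0},
    {"dx":0,"dy":0,"dz":-0.4,"spin":0,"grip":0},
    {"dx":0,"dy":0,"dz":-0.4,"spin":0,"grip":0},
    {"dx":0,"dy":0,"dz":-0.4,"spin":0,"grip":0},
    {"dx":0,"dy":0,"dz":-0.4,"spin":0,"grip":0}
  ]
}}

```text
time_s: 9.03
tcp_pos: [0.5345, 0.0744, 0.041]
eef_rot: [180.0, 0.0, -179.1]
contact_force: [-0.6, 0.4, 5.2]
gripper_width: 0.0002
```

{"method": "servo_tool", "body": {
  "targets": [
    {"dx":0,"dy":0,"dz":-0.05,"spin":0,"grip":0},
    {"dx":0,"dy":0,"dz":-0.1,"spin":0,"grip":0},
    {"dx":0,"dy":0,"dz":-0.15,"spin":0,"grip":0},
    {"dx":0,"dy":0,"dz":-0.2,"spin":0,"grip":0},
    {"dx":0,"dy":0,"dz":-0.25,"spin":0,"grip":0},
    {"dx":0,"dy":0,"dz":-0.3,"spin":0,"grip":0},
    {"dx":0,"dy":0,"dz":-0.35,"spin":0,"grip":0},
    {"dx":0,"dy":0,"dz":-0.35,"spin":0,"grip":0},
    {"dx":0,"dy":0,"dz":-0.35,"spin":0,"grip":0},
    {"dx":0,"dy":0,"dz":-0.35,"spin":0,"grip":0}
  ]
}}

```text
time_s: 9.87
tcp_pos: [0.5343, 0.0746, 0.0385]
eef_rot: [180.0, 0.0, -179.1]
contact_force: [-7.3, 2.0, 16.0]
gripper_width: 0.0002
```

{"method": "servo_tool", "body": {
  "targets": [
    {"dx":0,"dy":0,"dz":1,"spin":0,"grip":0},
    {"dx":0,"dy":0,"dz":2.5,"spin":0,"grip":0},
    {"dx":0,"dy":0,"dz":2.7,"spin":0,"grip":0},
    {"dx":-2.2,"dy":-0.1,"dz":2.7,"spin":0,"grip":0},
    {"dx":-4.4,"dy":-0.2,"dz":2.7,"spin":0,"grip":0},
    {"dx":-6.5,"dy":-0.2,"dz":2.7,"spin":0,"grip":0},
    {"dx":-6.5,"dy":-0.2,"dz":2.2,"spin":0,"grip":0},
    {"dx":-6.5,"dy":-0.2,"dz":1.6,"spin":0,"grip":0},
    {"dx":-6.5,"dy":-0.2,"dz":1,"spin":0,"grip":0},
    {"dx":-6.5,"dy":-0.2,"dz":1,"spin":0,"grip":0}
  ]
}}

```text
time_s: 10.7
tcp_pos: [0.4692, 0.0722, 0.0457]
eef_rot: [-180.0, -0.1, -179.1]
contact_force: [-0.0, 1.1, -0.2]
gripper_width: 0.0004
```

Run:
```python
from h import *
s=r.get_state();print(s["tcp_pos"],s["contact_force"])
a=r.capture("scene")[150:300,170:350];b=r.capture("wrist")
cv2.imwrite("pics/b.png",np.hstack([cv2.resize(a,(504,420)),cv2.resize(b,None,fx=.52,fy=1)[:420]][:1]+[cv2.resize(b,(296,222))]*0))
```

```text
[0.46918533 0.07217128 0.04574082] [-0.03409654  1.0682077  -0.23977717]
```

View pics/b.png

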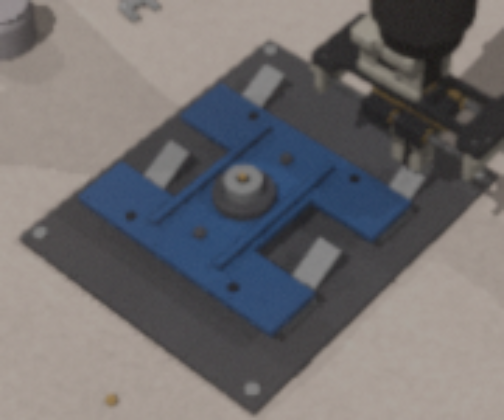

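The picture shows the closed fingertips over corner 1's tongue at about (410,165), with the stand and the other tongues unmoved. Next I press down.

{"method": "servo_tool", "body": {
  "targets": [
    {"dx":0,"dy":0,"dz":-0.5,"spin":0,"grip":0},
    {"dx":0,"dy":0,"dz":-0.9,"spin":0,"grip":0},
    {"dx":0,"dy":0,"dz":-1.3,"spin":0,"grip":0},
    {"dx":0,"dy":0,"dz":-1.7,"spin":0,"grip":0},
    {"dx":0,"dy":0,"dz":-2.1,"spin":0,"grip":0},
    {"dx":0,"dy":0,"dz":-2.4,"spin":0,"grip":0},
    {"dx":0,"dy":0,"dz":-2.6,"spin":0,"grip":0},
    {"dx":0,"dy":0,"dz":-2.8,"spin":0,"grip":0},
    {"dx":0,"dy":0,"dz":-2.9,"spin":0,"grip":0},
    {"dx":0,"dy":0,"dz":-2.9,"spin":0,"grip":0}
  ]
}}

```text
time_s: 11.63
tcp_pos: [0.4685, 0.0721, 0.0176]
eef_rot: [-180.0, -0.1, -179.1]
contact_force: [-1.9, -0.0, 3.5]
gripper_width: 0.0002
```

{"method": "servo_tool", "body": {
  "targets": [
    {"dx":0,"dy":0,"dz":-0.1,"spin":0,"grip":0},
    {"dx":0,"dy":0,"dz":-0.2,"spin":0,"grip":0},
    {"dx":0,"dy":0,"dz":-0.3,"spin":0,"grip":0},
    {"dx":0,"dy":0,"dz":-0.4,"spin":0,"grip":0},
    {"dx":0,"dy":0,"dz":-0.45,"spin":0,"grip":0},
    {"dx":0,"dy":0,"dz":-0.5,"spin":0,"grip":0},
    {"dx":0,"dy":0,"dz":-0.5,"spin":0,"grip":0},
    {"dx":0,"dy":0,"dz":-0.5,"spin":0,"grip":0},
    {"dx":0,"dy":0,"dz":-0.5,"spin":0,"grip":0},
    {"dx":0,"dy":0,"dz":-0.5,"spin":0,"grip":0}
  ]
}}

```text
time_s: 12.47
tcp_pos: [0.4687, 0.0721, 0.0138]
eef_rot: [-180.0, -0.0, -179.1]
contact_force: [-7.7, 0.5, 18.9]
gripper_width: 0.0002
```

{"method": "servo_tool", "body": {
  "targets": [
    {"dx":0,"dy":0,"dz":2,"spin":0,"grip":0},
    {"dx":0,"dy":0,"dz":5,"spin":0,"grip":0},
    {"dx":0,"dy":0,"dz":5.3,"spin":0,"grip":0},
    {"dx":3,"dy":0.1,"dz":5.3,"spin":0,"grip":0},
    {"dx":6.6,"dy":0.2,"dz":5.3,"spin":0,"grip":0},
    {"dx":6.6,"dy":0.2,"dz":5,"spin":0,"grip":0},
    {"dx":6.6,"dy":0.2,"dz":4.2,"spin":0,"grip":0},
    {"dx":6.6,"dy":0.2,"dz":3.6,"spin":0,"grip":0},
    {"dx":6.6,"dy":0.2,"dz":3.4,"spin":0,"grip":0},
    {"dx":6.6,"dy":0.2,"dz":3.4,"spin":0,"grip":0}
  ]
}}

```text
time_s: 13.3
tcp_pos: [0.5338, 0.0739, 0.046]
eef_rot: [-179.9, -0.1, -179.1]
contact_force: [-0.3, -0.3, 0.2]
gripper_width: 0.0004
```

{"method": "servo_tool", "body": {
  "targets": [
    {"dx":0,"dy":0,"dz":0,"spin":0,"grip":0},
    {"dx":0,"dy":0,"dz":-0.1,"spin":0,"grip":0},
    {"dx":0,"dy":0,"dz":-0.2,"spin":0,"grip":0},
    {"dx":0,"dy":0,"dz":-0.3,"spin":0,"grip":0},
    {"dx":0,"dy":0,"dz":-0.35,"spin":0,"grip":0},
    {"dx":0,"dy":0,"dz":-0.4,"spin":0,"grip":0},
    {"dx":0,"dy":0,"dz":-0.4,"spin":0,"grip":0},
    {"dx":0,"dy":0,"dz":-0.4,"spin":0,"grip":0},
    {"dx":0,"dy":0,"dz":-0.4,"spin":0,"grip":0},
    {"dx":0,"dy":0,"dz":-0.4,"spin":0,"grip":0}
  ]
}}

```text
time_s: 14.13
tcp_pos: [0.5352, 0.0744, 0.0431]
eef_rot: [180.0, 0.0, -179.1]
contact_force: [-0.0, -0.1, 0.4]
gripper_width: 0.0004
```

{"method": "servo_tool", "body": {
  "targets": [
    {"dx":0,"dy":0,"dz":-0.05,"spin":0,"grip":0},
    {"dx":0,"dy":0,"dz":-0.1,"spin":0,"grip":0},
    {"dx":0,"dy":0,"dz":-0.15,"spin":0,"grip":0},
    {"dx":0,"dy":0,"dz":-0.2,"spin":0,"grip":0},
    {"dx":0,"dy":0,"dz":-0.25,"spin":0,"grip":0},
    {"dx":0,"dy":0,"dz":-0.25,"spin":0,"grip":0},
    {"dx":0,"dy":0,"dz":-0.25,"spin":0,"grip":0},
    {"dx":0,"dy":0,"dz":-0.25,"spin":0,"grip":0},
    {"dx":0,"dy":0,"dz":-0.25,"spin":0,"grip":0},
    {"dx":0,"dy":0,"dz":-0.25,"spin":0,"grip":0}
  ]
}}

```text
time_s: 14.97
tcp_pos: [0.5353, 0.0744, 0.042]
eef_rot: [180.0, 0.0, -179.1]
contact_force: [-5.9, 0.6, 16.7]
gripper_width: 0.0003
```

Corner 1 now holds at 42.0 mm under 16.7 N, where it sank to 38.5 mm before. I'll lift clear, back away and check.

{"method": "servo_tool", "body": {
  "targets": [
    {"dx":0,"dy":0,"dz":1,"spin":0,"grip":0},
    {"dx":0,"dy":0,"dz":3,"spin":0,"grip":0},
    {"dx":0,"dy":0,"dz":6,"spin":0,"grip":0},
    {"dx":0,"dy":0,"dz":9,"spin":0,"grip":0},
    {"dx":0,"dy":0,"dz":12,"spin":0,"grip":0},
    {"dx":0,"dy":3,"dz":14,"spin":0,"grip":0},
    {"dx":-1,"dy":6,"dz":15,"spin":0,"grip":0},
    {"dx":-2,"dy":9,"dz":15,"spin":0,"grip":0},
    {"dx":-3,"dy":12,"dz":15,"spin":0,"grip":0},
    {"dx":-4,"dy":15,"dz":15,"spin":0,"grip":0}
  ]
}}

```text
time_s: 15.8
tcp_pos: [0.4946, 0.2256, 0.1914]
eef_rot: [179.9, 0.0, -179.1]
contact_force: [0.5, -0.3, 0.7]
gripper_width: 0.0001
```

{"method": "servo_tool", "body": {
  "targets": [
    {"dx":-1,"dy":3,"dz":0,"spin":0,"grip":0},
    {"dx":-2,"dy":6,"dz":0,"spin":0,"grip":0},
    {"dx":-3,"dy":9,"dz":0,"spin":0,"grip":0},
    {"dx":-4,"dy":12,"dz":0,"spin":0,"grip":0},
    {"dx":-5,"dy":15,"dz":0,"spin":0,"grip":0},
    {"dx":-6,"dy":18,"dz":0,"spin":0,"grip":0},
    {"dx":-6,"dy":18,"dz":0,"spin":0,"grip":0},
    {"dx":-6,"dy":18,"dz":0,"spin":0,"grip":0},
    {"dx":-6,"dy":18,"dz":0,"spin":0,"grip":0},
    {"dx":-6,"dy":18,"dz":0,"spin":0,"grip":0}
  ]
}}

```text
time_s: 16.63
tcp_pos: [0.4353, 0.4036, 0.1906]
eef_rot: [-180.0, -0.0, -179.1]
contact_force: [-0.0, -0.5, -0.4]
gripper_width: 0.0002
```

Run:
```python
from fit import *
p=np.load("pose.npy");outs=[]
for n in("scene","side"):
    im=r.capture(n);c=r.get_calibration(n)
    im=cv2.resize(im,None,fx=3,fy=3,interpolation=cv2.INTER_CUBIC)
    cv2.polylines(im,[((project(world(p,H,.042),c)+.5)*3).astype(int)],True,(0,255,0))
    a=((project(world(p,[[0,0]],.03),c)+.5)*3)[0].astype(int);outs.append(im[a[1]-250:a[1]+250,a[0]-200:a[0]+200])
cv2.imwrite("pics/end.png",np.hstack(outs));print(r.get_state()["tcp_pos"],r.get_state()["contact_force"])
```

```text
[0.43553247 0.40347957 0.19077176] [0.08545998 0.13736282 0.12352322]
```

View pics/end.png

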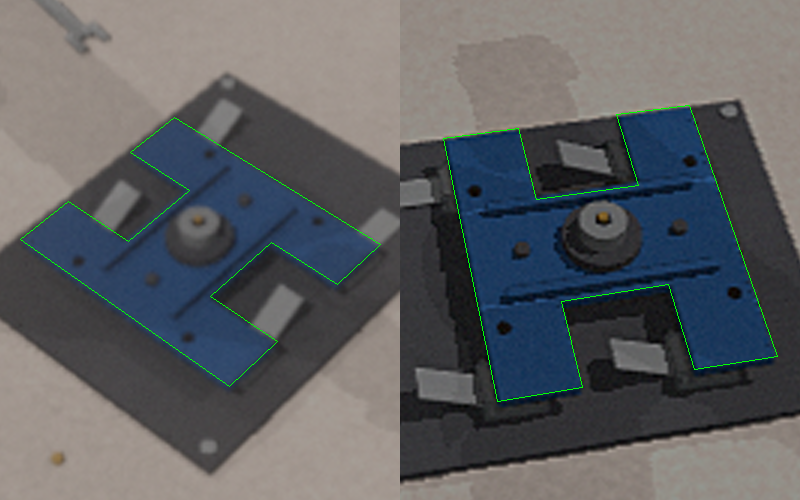

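The stand still matches its first outline. Corner 1's tongue lies flat at the far left of the side view, about (420,190), and the other three are still up. Handing in.

```bash
python3 -c "
from plant import r
print(r.close_job())"
```

```text
the job is handed in; nothing more can be done
None
```

The soft corner was corner 1. I pressed its tongue flat, checked that the corner no longer gives, and handed the job in at about 17 s of the 58 s allowed.

- **Finding the soft corner:** Corners 2, 4 and 3 stayed at about 42 mm under 17, 10 and 8 N, so they are firm. Corner 1 gave about 1 mm at 5 N and was down to 38.5 mm at 16 N.
- **Pressing the tongue:** I pressed the tongue on corner 1's robot side until the fingertip stood at 13.8 mm under 19 N. The tongue should be at 14 mm when flat, so it is on its stop.
- **Pressing corner 1 again:** It held at 42.0 mm under 16.7 N, so it no longer gives.
- **Last pictures:** The stand still matches its starting outline, the other three tongues are up, and the arm is clear of everything with no force on it. I did not check the punch and the tin separately at the end. The arm never went near them, and the wrench was partly in view.

One move call was refused for a missing field before anything moved. No checks failed or disagreed.

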